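# Eject the power bank and trap it with the other finger

## Task

Press the eject key of the charging dock with one finger and keep it down; when the power bank glides out of its slot, trap it with the other finger so that it stops about a fingertip's breadth out, certainly less than half its length. Finish while holding it so: one finger keeping the key fully down, the other against the power bank, which stays on the dock. Only press and block: do not lift the power bank, and leave the things around alone.

Things in the scene. Friction and masses are not known exactly. Their poses are not given: they have to be found in the camera images.
- dock: White charging dock fixed to the desk, 120 x 69 x 40 mm (its x, y, z). Origin: centre of its underside, z up. Its slot opens at the -x end (mouth at x = -60 mm); slot floor 12 mm above the desk, ending at the mouth. The roof covers x = -25 to +60 mm only. A low key housing, 46 x 42 mm, 16 mm high, stands ahead of the mouth at x = -86, y = +56 mm. Ahead of the slot itself the desk is bare.
- mouth (a point): Point on the dock at the middle of the slot mouth, on the slot floor (dock x = -60, y = 0, z = 12 mm). The power bank comes out along the dock's -x.
- eject_key (a joint): Travel of the grey eject key, m: 0 up, 0.008 fully down (hard stop); sprung, 2 N at first, 4.5 N fully down, returns when let go. Part of it is a catch bar across the mouth just ahead of the power bank (dock x = -66 to -61, y = -25 to +53 mm), top 17 mm above the desk; about 5 mm of travel lowers it enough to free the power bank.
- key_top (a point): Centre of the key's square top, 24 x 24 mm, at dock x = -90, y = +56 mm (30 mm ahead of the mouth, 56 mm to the side of the slot's middle line); 28 mm above the desk when up, 20 mm when fully down. Moves with the key.
- power_bank: Black loose slab, 90 x 50 x 20 mm (its x, y, z), about 0.2 kg, smooth. Origin: centre of its underside. Lies in the dock, axes along the dock's; at the start origin at dock x = -15.5, z = 12 mm, front end level with the mouth. Once freed, a damped spring behind it pushes it out along dock -x at 50 slowing to 25 mm/s, with about 2 N, for 55 mm; past half its length out it drops off the slot floor.
- bank_front (a point): Centre of the power bank's front end face (power bank x = -45, z = 10 mm).
- mug: White mug, bystander, 80 mm across, 90 mm high, handle at its +y; origin at the centre of its foot.
- earbud_case: White rounded earbud case, bystander, 60 x 45 x 26 mm; origin at the centre of its underside.
- tape_roll: Cardboard-coloured roll of tape lying flat, bystander, 76 mm across, 22 mm high; origin at the centre of its underside.
Not all that is in view belongs to the job. There is more than one size of the power_bank; the one meant has the size given above.

How it is judged:
By the outcome, as a careful person would: the job done as asked, in the order asked, and still so for the second after the job is handed in, while the arm keeps its last pose, push and grip.
It also fails if it takes over 32 s, if anything falls off the work surface, if the arm or the gripper's body presses on something with over 40 N, if the wrist force passes 120 N, or if a joint passes its speed limit or range.

## Robot

A 7-joint arm with a two-finger parallel gripper is mounted at the origin on the work surface. World frame = base frame: x ahead of the robot, y to its left, z up, the work surface at z = 0. Lengths are in m, angles in rad, forces in N, time in s.
With the tool pointing down it reaches from about 0.425 to 0.95 m from the base axis. Payload 4.7 kg.
Tool frame: the origin (TCP) lies between the finger pads; the fingertips stand 14 mm ahead of it and the grasp point (between the pads) lies 5 mm behind it; z points along the fingers, y is the line along which they close (so a half turn about z gives the same grasp; the last joint's range is limited). The gripper opens to 87 mm and grips with 3 to 60 N. Pads are 19 mm wide; open, the fingers measure 117 mm over their backs; the gripper's body (75 mm by 190 mm) begins 51 mm behind the grasp point.
Start: joints at [-1.335, 0.469, -0.049, 1.532, 0.024, 1.141, -0.082], TCP at [0.177, 0.652, 0.237] pointing down, gripper open.
Joint ranges: [-2.59, 2.59], [-0.33, 1.99], [-1.39, 1.29], [0.1, 2.45], [-1.04, 4.18], [0.21, 1.99], [-2.66, 2.66]. Speed limits (rad/s): [2.57, 2.57, 3.14, 3.14, 3.14, 3.14, 3.14].

## Interface

Orientations are given as a 3x3 rotation matrix whose columns are the frame's x, y, z axes.
In Python, from station import robot gives the robot as it stands.
- The arm moves only by the tool play_rows, never from a script. Its argument "moves" is text: rows parted by semicolons, each of 7 numbers parted by spaces: the turn, a rotation vector about the tool's x, y, z in degrees, then the shift along the tool's x, y, z in cm, then the opening, from -1 (shut) to 1 (fully open). A call has 1 to 8 rows; each row shifts and turns the commanded pose from where the row before left it, along the tool's axes as they then stand; what a row does not reach is not made up. A row lasts 1/10 s, in which the tool goes at most 50 mm and 8.59 degrees, less where a joint would pass 70% of its speed; a pose out of reach is approached as far as the arm can. A call is refused whole if a number of a shift passes 5 or a number of a turn 8.59, either way. A call with a gripper value outside its range is refused whole. The fingers move at their own pace and stop on an object; the grip force is fixed at half the most. Time passes only in rows, so rows that do not move let the fingers close. It gives the time, the measured TCP pose, the force, the opening and the grip force at its end, in the units of the state.
- robot.get_state(): the state, without advancing time (a new reading comes with each control period).
- robot.read_camera(name): name is "scene" or "top"; returns a dict with "image" (480x640x3 uint8, red, green, blue), "fx", "fy", "cx", "cy" (pixels), "world_from_camera" (4x4, takes a point from camera to world coordinates). Camera axes: x right, y up, looking along -z (the intrinsics and any distortion apply to the point x, -y, -z); pixel columns grow to the right and rows downward; lengths in m; the calibration is good to about 2 mm. A picture is of the moment at which its call begins. There is no depth.
- robot.close_job(): hands the job in; it is judged then, once.
The state is a dict: "t": time; "q": joint angles; "dq": joint speeds; "joint_efforts": joint torques, N m; "ee_pos": TCP position; "orientation": TCP orientation; "force": force on the tool from outside, world axes, zero at the start; "wrist_torque": the same for the moment, N m; "grip_width": finger opening in m; "gripper_force": force on a finger pad.
Only numpy, scipy, OpenCV 4.12 (cv2) and the standard library are available. Lean on these libraries where they do the work, as an engineer would, in place of code of your own. Each camera call takes 0.05 s, during which the arm holds its last target. There are 200 camera calls.

## Working session

There is one attempt and no reset: what is moved stays moved. The work goes in short steps, Python scripts to look and compute and a tool call to move; the robot and the scene stay as the last step left them, time stands still between calls to the robot, and variables do not carry over. Pictures are saved under pics/ and viewed, at most 10 in all, crops included, and the job is handed in when it is done.

Besides the shell and the picture viewer there is one more tool, called after "Call:" in YAML: its name, and indented under it one key for each argument. play_rows: Moves the arm, as the interface text tells. Its arguments: {"type":"object","properties":{"moves":{"type":"string"}},"required":["moves"]}

```bash
mkdir -p pics; ls
cat > h.py <<'E'
import numpy as np,cv2
from station import robot
def cam(n):
    return robot.read_camera(n)
def ray(c,u,v):
    d=np.array([(u-c['cx'])/c['fx'],-(v-c['cy'])/c['fy'],-1.]);T=np.array(c['world_from_camera'])
    return T[:3,3],T[:3,:3]@d
def onz(c,u,v,z):
    o,d=ray(c,u,v);return o+d*(z-o[2])/d[2]
def proj(c,p):
    T=np.array(c['world_from_camera']);q=T[:3,:3].T@(np.array(p)-T[:3,3])
    return c['cx']+c['fx']*q[0]/-q[2], c['cy']+c['fy']*q[1]/q[2]
E
python3 - <<'E'
from h import *
s=robot.get_state();print(s)
for n in('scene','top'):
    c=cam(n);print(n,{k:(np.round(v,4).tolist() if k!='image' else 0) for k,v in c.items()})
    cv2.imwrite(f'pics/{n}0.png',c['image'][:,:,::-1])
E
```

```text
pics
{'t': 0.0, 'q': array([-1.3348742 ,  0.46948387, -0.04859758,  1.53368926,  0.02411289,
        1.14099744, -0.08229978]), 'dq': array([ 0.00143391,  0.0007429 ,  0.00140075, -0.00037347, -0.00087952,
       -0.00110412,  0.00040291]), 'joint_efforts': array([-5.07193545e-04, -5.07962787e+01, -8.11652932e-02, -2.36161673e+01,
       -6.14111102e-02,  3.76301003e-02,  1.76285012e-04]), 'ee_pos': array([0.17651425, 0.65091909, 0.23547279]), 'orientation': array([[-9.65149425e-01,  2.61699052e-01, -4.40343379e-04],
       [ 2.61699409e-01,  9.65147474e-01, -1.94245555e-03],
       [-8.33424763e-05, -1.98999746e-03, -9.99998016e-01]]), 'force': array([ 0.44302623, -0.21124307,  0.42165626]), 'wrist_torque': array([0.03958104, 0.00988247, 0.00917997]), 'gripper_force': 0.0, 'grip_width': 0.08692887048863499}
scene {'image': 0, 'fx': 464.7268, 'fy': 464.7268, 'cx': 316.447, 'cy': 244.3793, 'world_from_camera': [[0.0371, -0.7177, 0.6954, 1.0636], [0.9991, 0.0115, -0.0414, -0.0088], [0.0217, 0.6963, 0.7174, 0.5692], [0.0, 0.0, 0.0, 1.0]]}
top {'image': 0, 'fx': 562.085, 'fy': 562.085, 'cx': 315.5569, 'cy': 239.7654, 'world_from_camera': [[-0.0064, 0.9992, -0.0399, 0.534], [-0.9996, -0.0053, 0.0272, 0.0355], [0.027, 0.0401, 0.9988, 0.8772], [0.0, 0.0, 0.0, 1.0]]}
```

View pics/top0.png

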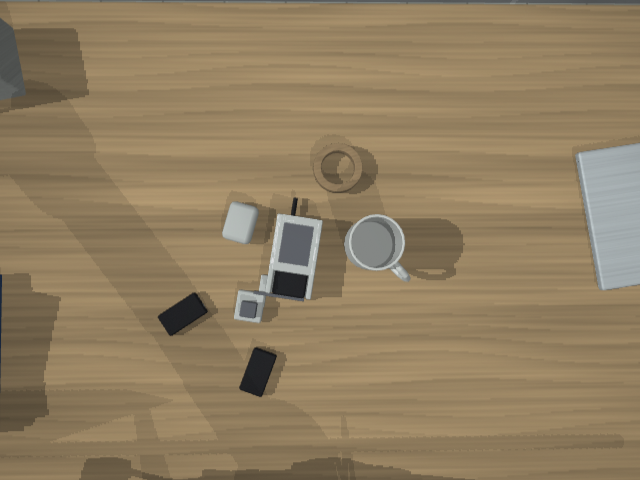

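View pics/scene0.png

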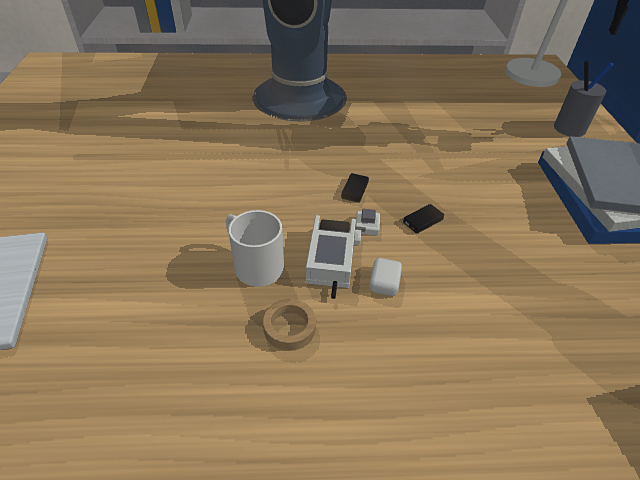

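The top view shows the dock at about (295,257) with its mouth toward image-down (world -x). A black slab sits in it at (290,285), the key is at (249,308), the earbud case at (240,222), the mug at (375,243) and the tape at (338,168). There are three black slabs: (290,285) in the dock, and loose ones at (183,313) and (258,371). The one in the slot fits the description, so I'll confirm it in an enlarged crop.

Run:
```python
from h import *
im=cv2.imread('pics/top0.png')
c=im[200:400,150:350];cv2.imwrite('pics/crop0.png',cv2.resize(c,(600,600),interpolation=cv2.INTER_CUBIC))
k=cam('top')
g=cv2.cvtColor(im,cv2.COLOR_BGR2HSV)
m=(g[...,2]<45).astype('uint8')
cs,_=cv2.findContours(m,cv2.RETR_EXTERNAL,cv2.CHAIN_APPROX_NONE)
for q in cs:
    if 300<cv2.contourArea(q)<3000:
        r=cv2.minAreaRect(q);b=cv2.boxPoints(r);print(np.round(r[0],1),np.round(r[1],1),r[2],[np.round(onz(k,*p,.02)[:2],4).tolist() for p in b])
w=((g[...,1]<60)&(g[...,2]>140)).astype('uint8')
cs,_=cv2.findContours(w,cv2.RETR_EXTERNAL,cv2.CHAIN_APPROX_NONE)
for q in cs:
    if 100<cv2.contourArea(q)<9000:
        r=cv2.minAreaRect(q);print('w',np.round(r[0],1),np.round(r[1],1),r[2],cv2.approxPolyDP(q,3,True)[:,0].tolist())
```

```text
[257.8 371.6] [23.8 44.7] 20.323135375976562 [[0.345, 0.129], [0.4074, 0.1056], [0.3947, 0.072], [0.3323, 0.0956]]
[182.5 313.7] [23.3 44.9] 56.30992889404297 [[0.4539, 0.2514], [0.4909, 0.1955], [0.4615, 0.176], [0.4247, 0.232]]
[289.3 284.4] [32.5 22.5] 8.746162414550781 [[0.4877, 0.0795], [0.5214, 0.0742], [0.5135, 0.0254], [0.4798, 0.0308]]
w [248.4 306.4] [26.6 29.8] 8.972626686096191 [[238, 290], [234, 318], [259, 322], [263, 296]]
w [381.  243.6] [72.6 56.8] 18.083446502685547 [[357, 221], [345, 237], [350, 261], [371, 270], [391, 266], [398, 277], [407, 281], [407, 274], [396, 263], [404, 246], [396, 222], [380, 214]]
w [290.1 255.3] [52.4 80. ] 9.090277671813965 [[278, 213], [268, 275], [261, 275], [259, 290], [269, 291], [273, 269], [309, 275], [309, 298], [321, 220]]
w [238.1 222.6] [26.6 37.9] 15.945395469665527 [[232, 202], [222, 235], [244, 243], [255, 211]]
w [617.5 217.1] [140.3  64.7] 81.25383758544922 [[639, 144], [576, 155], [598, 286], [603, 290], [639, 283]]
```

View pics/crop0.png

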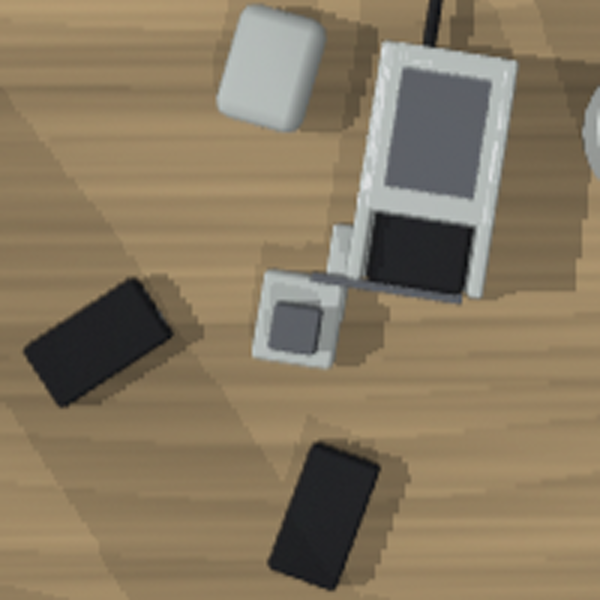

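The crop confirms it: the slab in the dock is about 50 mm wide and lies flush in the slot. The loose ones are about 67 x 36 mm, so they are decoys. The key top is at crop (295,328), which is image (248,309). Next I fit the dock frame.

```bash
cat >> h.py <<'E'
def fit(src,dst):
    s,d=np.array(src),np.array(dst);a,b=s-s.mean(0),d-d.mean(0)
    th=np.arctan2((a[:,0]*b[:,1]-a[:,1]*b[:,0]).sum(),(a*b).sum());R=np.array([[np.cos(th),-np.sin(th)],[np.sin(th),np.cos(th)]])
    t=d.mean(0)-R@s.mean(0);return th,R,t,(d-(s@R.T+t))
E
python3 - <<'E'
from h import *
im=cv2.imread('pics/top0.png');k=cam('top');kk=cam('scene')
g=cv2.cvtColor(im,cv2.COLOR_BGR2HSV).astype(int)
r=im[295:325,235:265].astype(int).max(2); m=((r<130)&(r>60)).astype('uint8')
n,l,st,ce=cv2.connectedComponentsWithStats(m);
for i in range(1,n):
    if st[i,4]>60: print('key',st[i],ce[i]+[235,295])
pts=[((278,213),(60,34.5),.04),((321,220),(60,-34.5),.04),((271.5,294),(-60.5,25),.032),((304,299),(-60.5,-25),.032),((248.4,309.2),(-90,56),.028)]
src=[np.array(p[1])/1e3 for p in pts];dst=[onz(k,*p[0],p[2])[:2] for p in pts]
th,R,t,e=fit(src,dst);print(np.degrees(th),t,np.round(e*1e3,1).tolist())
np.savez('dock.npz',th=th,R=R,t=t)
tx=R@[-.087,.028]+t;print('tcp target',tx,'key',R@[-.09,.056]+t)
print('scene key px',proj(kk,[*(R@[-.09,.056]+t),.028]),'far corners',[proj(kk,[*(R@[.06,y]+t),.04]) for y in(.0345,-.0345)])
s=robot.get_state();o=s['orientation'];print('turn deg about tool z:',np.degrees(np.arctan2(o[:2,1]@R[:,0],o[:2,1]@R[:,1])))
d=np.array([*tx,.15])-s['ee_pos'];print('shift in tool axes cm',o.T@d*100)
E
```

```text
key [  4   5  19  18 275] [248.20363636 308.60727273]
key [25  4  5 23 68] [262.79411765 312.39705882]
-8.906220761758721 [0.54326529 0.04528377] [[-0.1, -1.6], [-0.2, 2.4], [-0.4, -0.4], [-0.5, 0.4], [1.2, -0.7]]
tcp target [0.46164914 0.08641531] key [0.4630202  0.11454217]
scene key px (np.float64(367.54080449632966), np.float64(212.50361962238927)) far corners [(np.float64(349.90539460481693), np.float64(271.26997285880265)), (np.float64(304.49553544536843), np.float64(266.5558210444562))]
turn deg about tool z: 6.263609621484895
shift in tool axes cm [-42.29657622 -47.0467771    8.64925475]
```

Call:
play_rows:
  moves: "0 0 0 -3 -3.3 0 -0.06;0 0 0 -3 -3.3 0 -0.06;0 0 0 -3 -3.3 0 -0.06;0 0 0 -3 -3.3 0 -0.06;0 0 0 -3 -3.3 0 -0.06;0 0 0 -3 -3.3 0 -0.06;0 0 0 -3 -3.3 0 -0.06;0 0 0 -3 -3.3 0 -0.06"

```text
t: 1.05
ee_pos: [0.3397, 0.3321, 0.2367]
orientation: [[-0.965, 0.262, 0.0], [0.262, 0.965, 0.001], [-0.0, 0.001, -1.0]]
force: [0.1, 0.3, -0.8]
grip_width: 0.0416
gripper_force: 0.0
```

Call:
play_rows:
  moves: "0 0 0 -3 -3.3 0 -0.06;0 0 0 -3 -3.3 0 -0.06;0 0 0 -3 -3.3 0 -0.06;0 0 0 -3 -3.3 0 -0.06;0 0 -3 -3 -3.3 2 -0.06;0 0 -3.3 -3 -3.3 2 -0.06;0 0 0 0 0 2 -0.06;0 0 0 0 0 0 -0.06"

```text
t: 1.85
ee_pos: [0.4617, 0.0951, 0.1745]
orientation: [[-0.988, 0.157, -0.005], [0.157, 0.988, -0.002], [0.005, -0.003, -1.0]]
force: [-0.4, 0.4, 0.2]
grip_width: 0.041
gripper_force: 0.0
```

```bash
cat > go.py <<'E'
from h import *
import sys
z=np.load('dock.npz');R,t=z['R'],z['t'];s=robot.get_state();o=s['orientation']
D=np.array([[*R[0],0],[*R[1],0],[0,0,1]])
d=np.array([*(R@[-.087,.028]+t),float(sys.argv[1])])-s['ee_pos']
print('t',s['t'],'tcp',s['ee_pos'],'force',s['force'],'w',s['grip_width'],'dock xy mm',R.T@(s['ee_pos'][:2]-t)*1e3)
Y=D[:,1];M=np.stack([-D[:,0],Y,-D[:,2]],1)
from scipy.spatial.transform import Rotation as Ro
print('turn',Ro.from_matrix(o.T@M).as_rotvec(degrees=True),'shift cm',o.T@d*100)
E
python3 go.py .075
```

```text
t 1.85 tcp [0.46167008 0.09512757 0.17446584] force [-0.39852715  0.41923082  0.24485478] w 0.040976075347275855 dock xy mm [-88.32812186  36.61046515]
turn [-0.15090488 -0.26575267 -0.14638433] shift cm [-0.18111655 -0.83444625  9.94808842]
```

Call:
play_rows:
  moves: "0 0 0 -0.1 -0.8 2 -0.06;0 0 0 0 0 3 -0.06;0 0 0 0 0 3 -0.06;0 0 0 0 0 2 -0.06;0 0 0 0 0 1 -0.06;0 0 0 0 0 0 -0.06;0 0 0 0 0 0 -0.06"

```text
t: 2.55
ee_pos: [0.4636, 0.0895, 0.0675]
orientation: [[-0.988, 0.153, 0.001], [0.153, 0.988, 0.001], [-0.001, 0.001, -1.0]]
force: [0.7, 1.1, 0.3]
grip_width: 0.0409
gripper_force: 0.0
```

```bash
python3 go.py .042
python3 - <<'E'
from h import *
a=cam('scene')['image'][170:290,290:410,::-1];b=cam('top')['image'][230:350,210:330,::-1]
f=lambda x:cv2.resize(x,(400,400),interpolation=cv2.INTER_CUBIC)
cv2.imwrite('pics/near1.png',np.hstack([f(a),f(b)]))
E
```

```text
t 2.55 tcp [0.46358273 0.08951097 0.0674751 ] force [0.6629253  1.1029768  0.31862941] w 0.04088016483457722 dock xy mm [-85.56898422  31.35769176]
turn [0.06094162 0.07725307 0.09118465] shift cm [ 0.14707241 -0.33824759  2.54695639]
```

View pics/near1.png

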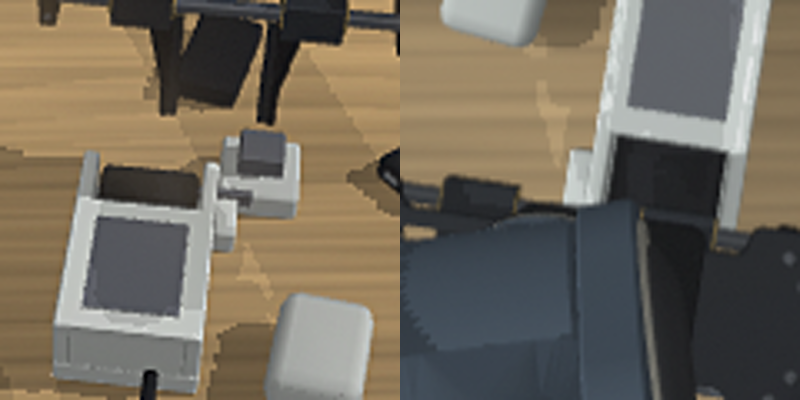

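The left half shows both fingertips above the scene, at crop (168,113) and (265,122), with the key at (262,150). The mouth is on the left finger's line. The right half is mostly hidden by the wrist. I'll check the tip spacing by ray.

```bash
python3 - <<'E'
from h import *
z=np.load('dock.npz');R,t=z['R'],z['t'];c=cam('scene')
s=robot.get_state();zt=s['ee_pos'][2]-.014
for u,v in((159,112),(177,115),(258,121),(273,124)):
    print(R.T@(onz(c,290+u*.3,170+v*.3,zt)[:2]-t)*1e3)
print('key corners', [R.T@(onz(c,290+u*.3,170+v*.3,.028)[:2]-t)*1e3 for u,v in((243,130),(283,132),(285,176),(237,172))])
E
python3 go.py .042
```

```text
[-76.34897256   3.4824484 ]
[-75.34468882  12.7331048 ]
[-76.60245427  53.74096659]
[-75.3849425   61.36472154]
key corners [array([-98.07025178,  47.50353834]), array([-99.49217679,  68.53630996]), array([-65.59977256,  70.60064083]), array([-65.12479784,  46.02916137])]
t 2.7 tcp [0.46371821 0.08915666 0.06766065] force [-0.48193662  0.37429978  0.77150733] w 0.04111813401515143 dock xy mm [-85.3802866   31.02863173]
turn [0.07705398 0.11658925 0.04509613] shift cm [ 0.16743187 -0.306184    2.56532033]
```

Call:
play_rows:
  moves: "0 0 0 0.15 -0.2 1 0.1;0 0 0 0 0 1 0.1;0 0 0 0 0 0 0.1;0 0 0 0 0 0 0.1;0 0 0 0 0 0 0.1"

```text
t: 3.2
ee_pos: [0.4612, 0.087, 0.0465]
orientation: [[-0.988, 0.154, -0.0], [0.154, 0.988, 0.0], [0.0, 0.0, -1.0]]
force: [0.5, -0.2, 0.2]
grip_width: 0.0473
gripper_force: 0.0
```

```bash
python3 go.py .034
python3 - <<'E'
from h import *
a=cam('scene')['image'][170:270,290:410,::-1]
cv2.imwrite('pics/near2.png',cv2.resize(a,(720,600),interpolation=cv2.INTER_CUBIC))
E
```

```text
t 3.2 tcp [0.46119383 0.0869754  0.04646967] force [ 0.47737802 -0.22946369  0.16607028] w 0.04734729922719147 dock xy mm [-87.53652757  28.48285469]
turn [ 0.00083919 -0.00311823  0.02809901] shift cm [-0.05369693 -0.04833006  1.24696314]
```

View pics/near2.png

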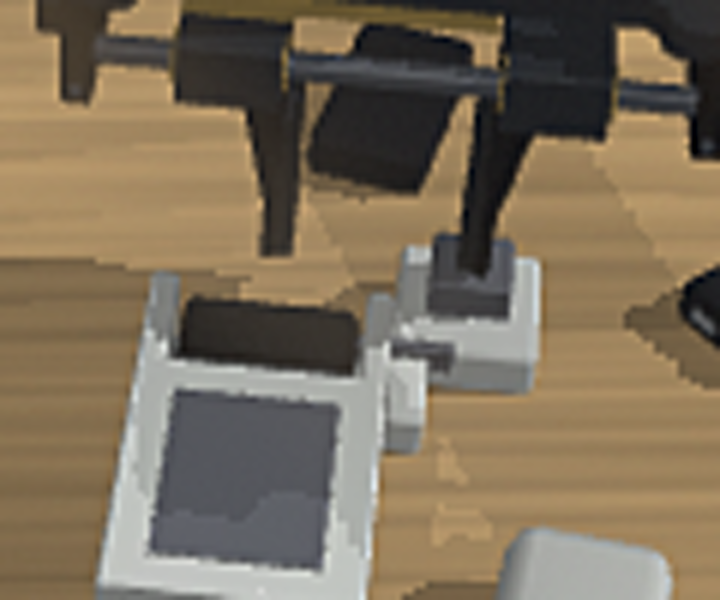

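The key finger stands over the key's middle (478,270), and the block finger (277,255) is ahead of the bank's centre. Now I press straight down.

Call:
play_rows:
  moves: "0 0 0 0 0 0.4 0.1;0 0 0 0 0 0.4 0.1;0 0 0 0 0 0.4 0.1;0 0 0 0 0 0.1 0.1;0 0 0 0 0 0 0.1;0 0 0 0 0 0 0.1;0 0 0 0 0 0 0.1;0 0 0 0 0 0 0.1"

```text
t: 4.05
ee_pos: [0.4616, 0.0872, 0.0341]
orientation: [[-0.988, 0.155, 0.001], [0.155, 0.988, 0.001], [-0.001, 0.001, -1.0]]
force: [-1.9, -0.5, 8.5]
grip_width: 0.0479
gripper_force: 5.2
```

Call:
play_rows:
  moves: "0 0 0 0 0 0.1 0.1;0 0 0 0 0 0 0.1;0 0 0 0 0 0 0.1;0 0 0 0 0 0 0.1;0 0 0 0 0 0 0.1;0 0 0 0 0 0 0.1;0 0 0 0 0 0 0.1;0 0 0 0 0 0 0.1"

```text
t: 4.85
ee_pos: [0.4616, 0.0873, 0.0337]
orientation: [[-0.988, 0.155, 0.001], [0.155, 0.988, 0.001], [-0.001, 0.001, -1.0]]
force: [-3.7, -0.2, 17.0]
grip_width: 0.0477
gripper_force: 9.5
```

```bash
python3 go.py .034
python3 - <<'E'
from h import *
a=cam('scene')['image'][170:270,290:410,::-1]
cv2.imwrite('pics/near3.png',cv2.resize(a,(720,600),interpolation=cv2.INTER_CUBIC))
E
```

```text
t 4.85 tcp [0.46160501 0.0872876  0.03371119] force [-3.7142132  -0.21707673 16.98832262] w 0.04772726260139847 dock xy mm [-87.17864148  28.85494917]
turn [ 0.08060863  0.03359623 -0.00409756] shift cm [-0.01788723 -0.08545293 -0.02899069]
```

View pics/near3.png

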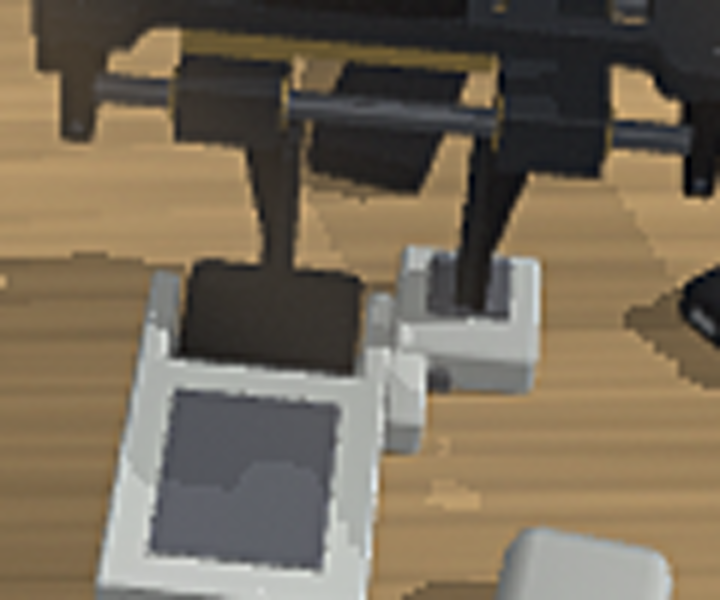

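The bank is out about 17 mm and rests against the left finger (277,268). The key is fully down under the right finger: the force rises stiffly to 17 N, so it is on its stop.

```bash
python3 -c "
from station import robot
print(robot.close_job())"
```

```text
the job is handed in; nothing more can be done
None
```

The job is handed in: one finger holds the eject key fully down at about 17 N, and the other holds the power bank about 17 mm out, still on the dock, with nothing else touched.

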